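# Fit out a swing-out rotor with balanced pairs of inserts

## Robot

A 6-joint arm with a two-finger parallel gripper is mounted at the origin on a cart in front of the work surface, level with it; the furniture and walls round the work are solid. World frame = base frame: x ahead of the robot, y to its left, z up, the work surface at z = 0. Lengths are in mm, angles in rad, forces in N, time in s.
With the tool pointing down it reaches from about 350 to 850 mm from the base axis. Payload 8.1 kg.
Tool frame: the origin (TCP) lies between the finger pads; the fingertips stand 17 mm ahead of it and the grasp point (between the pads) lies 2 mm behind it; z points along the fingers, y is the line along which they close (so a half turn about z gives the same grasp; the last joint's range is limited). The gripper opens to 85 mm and grips with 20 to 120 N. Pads are 22 mm wide; open, the fingers measure 114 mm over their backs; the gripper's body (76 mm by 85 mm) begins 54 mm behind the grasp point. The pads swing forward as they close: fully open they stand 13 mm farther back than shut.
Start: joints at [1.096, 0.13, 1.488, -0, 1.523, -0.085], TCP at [227.981, 555.004, 248.292] pointing down, gripper open.
Joint ranges: [-2.96, 2.96], [-0.89, 2.26], [0.02, 2.5], [-1.34, 4.48], [0, 2.73], [-2.66, 2.66]. Speed limits (rad/s): [2.39, 2.39, 2.79, 3.14, 3.14, 3.14].

## Interface

Orientations are given as a unit quaternion [w, x, y, z].
In Python, from bench import read_state, capture, sign_off gives the robot as it stands.
- The arm moves only by the tool apply_moves, never from a script. Its argument "targets" is a list of rows, each a list of 6 numbers: the shift along the tool's x, y, z in units of 40 mm (1.0 is 40 mm), then the turn, a rotation vector about the tool's x, y, z in rad. In form: [[dx, dy, dz, wx, wy, wz], ...]. A call has 1 to 10 rows; each row shifts and turns the commanded pose from where the row before left it, along the tool's axes as they then stand; what a row does not reach is not made up. A row lasts 1/12 s, in which the tool goes at most 41.7 mm and 7.16 degrees, less where a joint would pass 70% of its speed; a pose out of reach is approached as far as the arm can. A call is refused whole if a number of a shift passes 1 or a number of a turn 0.125, either way. A call with a gripper value outside its range is refused whole. "jaw" is the finger opening in mm, from 0 to 85.4, set as the call begins (left out, the last holds). The fingers move at their own pace and stop on an object; "force" is the grip in N (left out, the last holds). Time passes only in rows, so rows that do not move let the fingers close. It gives the time, the measured TCP pose, the force, the opening and the grip force at its end, in the units of the state.
- read_state(): the state, without advancing time (a new reading comes with each control period).
- capture(name): name is "scene" or "top" or "wrist"; returns a dict with "frame" (400x640x3 uint8, blue, green, red), "depth" (400x640 float32, mm along the optical axis (not along the pixel's ray), 0 where there is no reading), "mtx" (3x3 intrinsics, pixels), "dist_coeffs" ([k1, k2, p1, p2, k3] as OpenCV has them; the pictures are not rectified), "cam_to_world" (4x4, takes a point from camera to world coordinates). Camera axes: x right, y down, z forward; pixel columns grow to the right and rows downward; lengths in mm; the calibration is good to about 2 mm. A picture is of the moment at which its call begins.
- sign_off(): hands the job in; it is judged then, once.
The state is a dict: "t": time; "joints": joint angles; "qvel": joint speeds; "effort": joint torques, N m; "tool_pos": TCP position; "ee_rot": TCP orientation; "wrist_force": force on the tool from outside, world axes, zero at the start; "moment": the same for the moment, N m; "width": finger opening in mm; "grasp_force": force on a finger pad.
Only numpy, scipy, OpenCV 4.12 (cv2) and the standard library are available. Lean on these libraries where they do the work, as an engineer would, in place of code of your own. Each camera call takes 0.05 s, during which the arm holds its last target. There are 200 camera calls.

## Task

Fit out the centrifuge rotor for a balanced run: put one tube insert into each of its four swing buckets so that opposite buckets carry the same kind, the two single-bore inserts facing each other and the two four-bore inserts facing each other. The seven-bore insert has no partner, so leave it standing where it is. Lower each insert upright right to the bottom of its bucket without dropping it or knocking any over, and let go.

Things in the scene. Friction and masses are not known exactly. Their poses are not given: they have to be found in the camera images.
- insert_single_a: off-white plastic insert, a round block 56 mm wide, 96 mm high, foot tapered (43 mm at the underside, full width from 10 mm up), about 0.12 kg, with one large 30 mm bore in its top. Origin: centre of the underside, z up. Grip across the outside near the top; treat as solid; yaw is of no matter.
- insert_single_b: A second, equal insert: off-white plastic insert, a round block 56 mm wide, 96 mm high, foot tapered (43 mm at the underside, full width from 10 mm up), about 0.12 kg, with one large 30 mm bore in its top. Origin: centre of the underside, z up. Grip across the outside near the top; treat as solid; yaw is of no matter.
- insert_four_a: off-white plastic insert, a round block 56 mm wide, 96 mm high, foot tapered (43 mm at the underside, full width from 10 mm up), about 0.12 kg, with four 17 mm bores in its top. Origin: centre of the underside, z up. Grip across the outside near the top; treat as solid; yaw is of no matter.
- insert_four_b: A second, equal insert: off-white plastic insert, a round block 56 mm wide, 96 mm high, foot tapered (43 mm at the underside, full width from 10 mm up), about 0.12 kg, with four 17 mm bores in its top. Origin: centre of the underside, z up. Grip across the outside near the top; treat as solid; yaw is of no matter.
- insert_seven: The odd insert, the only one of its kind: off-white plastic insert, a round block 56 mm wide, 96 mm high, foot tapered (43 mm at the underside, full width from 10 mm up), about 0.12 kg, with seven small 11 mm bores (one in the middle, six round it) in its top. Origin: centre of the underside, z up. Grip across the outside near the top; treat as solid; yaw is of no matter.
- bucket_1_floor (a point): Swing bucket 1 of the rotor, across the hub from bucket 3: aluminium cup, 63 mm bore, 69 mm outside, on trunnion pins, free to swing up to 0.25 rad. The point is the centre of its inner floor, 22 mm above the worktop; its rim is 66 mm above the point, so a seated insert stands 30 mm proud. z up, x outward from the hub.
- bucket_2_floor (a point): Swing bucket 2 of the rotor, across the hub from bucket 4: aluminium cup, 63 mm bore, 69 mm outside, on trunnion pins, free to swing up to 0.25 rad. The point is the centre of its inner floor, 22 mm above the worktop; its rim is 66 mm above the point, so a seated insert stands 30 mm proud. z up, x outward from the hub.
- bucket_3_floor (a point): Swing bucket 3 of the rotor, across the hub from bucket 1: aluminium cup, 63 mm bore, 69 mm outside, on trunnion pins, free to swing up to 0.25 rad. The point is the centre of its inner floor, 22 mm above the worktop; its rim is 66 mm above the point, so a seated insert stands 30 mm proud. z up, x outward from the hub.
- bucket_4_floor (a point): Swing bucket 4 of the rotor, across the hub from bucket 2: aluminium cup, 63 mm bore, 69 mm outside, on trunnion pins, free to swing up to 0.25 rad. The point is the centre of its inner floor, 22 mm above the worktop; its rim is 66 mm above the point, so a seated insert stands 30 mm proud. z up, x outward from the hub.
- rotor_hub (a point): Top of the hub nut, 102 mm above the worktop, of the grey four-armed rotor on a low stand. The buckets hang 85 mm from this axis, 90 degrees apart; arms reach 84 mm above the worktop. The rotor turns about its upright axis if a bucket is pushed sideways with over about 1.5 N.
Not all that is in view belongs to the job. Leave any pink look-alike of the insert_single_a alone.

How it is judged (in metres and radians):
At the end, for the whole second after the job is handed in: Each bucket holds an insert on its floor (underside within 5 mm of it, 8 mm sideways), upright within 0.12 rad, at rest; single-bore inserts in opposite buckets, four-bore inserts in the other two; the seven-bore insert within 20 mm of its start (((horizontal distance between insert_single_a and bucket_1_floor below 0.008 m and z of insert_single_a in the frame of bucket_1_floor below 0.005 m) or (horizontal distance between insert_single_a and bucket_2_floor below 0.008 m and z of insert_single_a in the frame of bucket_2_floor below 0.005 m) or (horizontal distance between insert_single_a and bucket_3_floor below 0.008 m and z of insert_single_a in the frame of bucket_3_floor below 0.005 m) or (horizontal distance between insert_single_a and bucket_4_floor below 0.008 m and z of insert_single_a in the frame of bucket_4_floor below 0.005 m)) and ((horizontal distance between insert_single_b and bucket_1_floor below 0.008 m and z of insert_single_b in the frame of bucket_1_floor below 0.005 m) or (horizontal distance between insert_single_b and bucket_2_floor below 0.008 m and z of insert_single_b in the frame of bucket_2_floor below 0.005 m) or (horizontal distance between insert_single_b and bucket_3_floor below 0.008 m and z of insert_single_b in the frame of bucket_3_floor below 0.005 m) or (horizontal distance between insert_single_b and bucket_4_floor below 0.008 m and z of insert_single_b in the frame of bucket_4_floor below 0.005 m)) and ((horizontal distance between insert_four_a and bucket_1_floor below 0.008 m and z of insert_four_a in the frame of bucket_1_floor below 0.005 m) or (horizontal distance between insert_four_a and bucket_2_floor below 0.008 m and z of insert_four_a in the frame of bucket_2_floor below 0.005 m) or (horizontal distance between insert_four_a and bucket_3_floor below 0.008 m and z of insert_four_a in the frame of bucket_3_floor below 0.005 m) or (horizontal distance between insert_four_a and bucket_4_floor below 0.008 m and z of insert_four_a in the frame of bucket_4_floor below 0.005 m)) and ((horizontal distance between insert_four_b and bucket_1_floor below 0.008 m and z of insert_four_b in the frame of bucket_1_floor below 0.005 m) or (horizontal distance between insert_four_b and bucket_2_floor below 0.008 m and z of insert_four_b in the frame of bucket_2_floor below 0.005 m) or (horizontal distance between insert_four_b and bucket_3_floor below 0.008 m and z of insert_four_b in the frame of bucket_3_floor below 0.005 m) or (horizontal distance between insert_four_b and bucket_4_floor below 0.008 m and z of insert_four_b in the frame of bucket_4_floor below 0.005 m)) and horizontal distance between insert_single_a and insert_single_b above 0.145 m and horizontal distance between insert_four_a and insert_four_b above 0.145 m and angle between each of insert_single_a, insert_single_b, insert_four_a, insert_four_b, insert_seven's own z axis and vertical below 0.12 rad and linear speed of each of insert_single_a, insert_single_b, insert_four_a, insert_four_b below 0.02 m/s and distance of insert_seven from where it was at the start of the episode below 0.02 m); the robot touches nothing.
It fails at once if the odd seven-bore insert is moved by more than 20 mm or tipped (distance of insert_seven from where it was at the start of the episode above 0.02 m or angle between insert_seven's own z axis and vertical above 0.3 rad).
It fails at once if an insert is knocked over (angle between any of insert_single_a, insert_single_b, insert_four_a, insert_four_b's own z axis and vertical above 0.9 rad).
It fails at once if an insert is dropped into a bucket (falls inside it faster than 0.5 m/s) ((linear speed of insert_single_a above 0.5 m/s and ((z of insert_single_a in the frame of bucket_1_floor below 0.055 m and horizontal distance between insert_single_a and bucket_1_floor below 0.012 m) or (z of insert_single_a in the frame of bucket_2_floor below 0.055 m and horizontal distance between insert_single_a and bucket_2_floor below 0.012 m) or (z of insert_single_a in the frame of bucket_3_floor below 0.055 m and horizontal distance between insert_single_a and bucket_3_floor below 0.012 m) or (z of insert_single_a in the frame of bucket_4_floor below 0.055 m and horizontal distance between insert_single_a and bucket_4_floor below 0.012 m))) or (linear speed of insert_single_b above 0.5 m/s and ((z of insert_single_b in the frame of bucket_1_floor below 0.055 m and horizontal distance between insert_single_b and bucket_1_floor below 0.012 m) or (z of insert_single_b in the frame of bucket_2_floor below 0.055 m and horizontal distance between insert_single_b and bucket_2_floor below 0.012 m) or (z of insert_single_b in the frame of bucket_3_floor below 0.055 m and horizontal distance between insert_single_b and bucket_3_floor below 0.012 m) or (z of insert_single_b in the frame of bucket_4_floor below 0.055 m and horizontal distance between insert_single_b and bucket_4_floor below 0.012 m))) or (linear speed of insert_four_a above 0.5 m/s and ((z of insert_four_a in the frame of bucket_1_floor below 0.055 m and horizontal distance between insert_four_a and bucket_1_floor below 0.012 m) or (z of insert_four_a in the frame of bucket_2_floor below 0.055 m and horizontal distance between insert_four_a and bucket_2_floor below 0.012 m) or (z of insert_four_a in the frame of bucket_3_floor below 0.055 m and horizontal distance between insert_four_a and bucket_3_floor below 0.012 m) or (z of insert_four_a in the frame of bucket_4_floor below 0.055 m and horizontal distance between insert_four_a and bucket_4_floor below 0.012 m))) or (linear speed of insert_four_b above 0.5 m/s and ((z of insert_four_b in the frame of bucket_1_floor below 0.055 m and horizontal distance between insert_four_b and bucket_1_floor below 0.012 m) or (z of insert_four_b in the frame of bucket_2_floor below 0.055 m and horizontal distance between insert_four_b and bucket_2_floor below 0.012 m) or (z of insert_four_b in the frame of bucket_3_floor below 0.055 m and horizontal distance between insert_four_b and bucket_3_floor below 0.012 m) or (z of insert_four_b in the frame of bucket_4_floor below 0.055 m and horizontal distance between insert_four_b and bucket_4_floor below 0.012 m)))).
It also fails if it takes over 99 s, if anything falls off the work surface, if the arm or the gripper's body presses on something with over 40 N, if the wrist force passes 120 N, or if a joint passes its speed limit or range.

## Working session

There is one attempt and no reset: what is moved stays moved. The work goes in short steps, Python scripts to look and compute and a tool call to move; the robot and the scene stay as the last step left them, time stands still between calls to the robot, and variables do not carry over. Pictures are saved under pics/ and viewed, at most 14 in all, crops included, and the job is handed in when it is done.

Besides the shell and the picture viewer there is one more tool, called after "Request:" in YAML: its name, and indented under it one key for each argument. apply_moves: Moves the arm, as the interface text tells. Its arguments: {"type":"object","properties":{"targets":{"type":"array"},"jaw":{"type":"number"},"force":{"type":"number"}},"required":["targets"]}

```bash
mkdir -p pics; ls; python3 - <<'E'
from bench import *
import cv2,numpy as np
print(read_state())
for n in ("scene","top","wrist"):
    c=capture(n); cv2.imwrite(f"pics/{n}0.png",c["frame"]); np.savez(f"{n}0.npz",**c)
    print(n,c["mtx"].round(1).tolist(),c["dist_coeffs"],np.round(c["cam_to_world"],3).tolist(),(c["depth"]>0).mean())
E
```

```text
pics
{'t': 0.0, 'joints': array([ 1.09562030e+00,  1.31180575e-01,  1.48927131e+00,  2.19573962e-06,
        1.52300055e+00, -8.54203301e-02]), 'qvel': array([ 0.00055092,  0.00104181, -0.00036138, -0.00079429,  0.00064871,
        0.00065203]), 'effort': array([-1.58286326e-03, -5.69399607e+01, -5.00541544e+01, -5.22487899e-04,
        1.51164655e-02,  7.28510508e-05]), 'tool_pos': array([227.73044837, 554.54479012, 247.23718334]), 'ee_rot': array([-2.58300964e-04,  1.93646665e-01,  9.81070897e-01, -8.93297126e-04]), 'wrist_force': array([ 0.49126842,  0.87295188, -0.1612435 ]), 'moment': array([-0.02894204,  0.00874015,  0.02856078]), 'grasp_force': 0.0, 'width': 85.62450583660603}
scene [[497.8, 0.0, 313.2], [0.0, 497.8, 204.8], [0.0, 0.0, 1.0]] [-0.04757729  0.          0.          0.          0.        ] [[0.768, -0.41, 0.492, -184.967], [-0.641, -0.514, 0.571, -845.78], [0.019, -0.753, -0.657, 1047.828], [0.0, 0.0, 0.0, 1.0]] 0.99608203125
top [[428.3, 0.0, 316.6], [0.0, 428.3, 195.3], [0.0, 0.0, 1.0]] [-0.06968481  0.          0.          0.          0.        ] [[0.014, -0.99, 0.143, 366.221], [-1.0, -0.014, 0.0, 30.002], [0.002, -0.143, -0.99, 1269.616], [0.0, 0.0, 0.0, 1.0]] 0.996046875
wrist [[328.2, 0.0, 319.6], [0.0, 328.2, 202.9], [0.0, 0.0, 1.0]] [0.0056769 0.        0.        0.        0.       ] [[0.381, 0.879, 0.287, 153.96], [0.925, -0.361, -0.121, 584.787], [-0.002, 0.312, -0.95, 372.413], [0.0, 0.0, 0.0, 1.0]] 0.99598828125
```

View pics/top0.png

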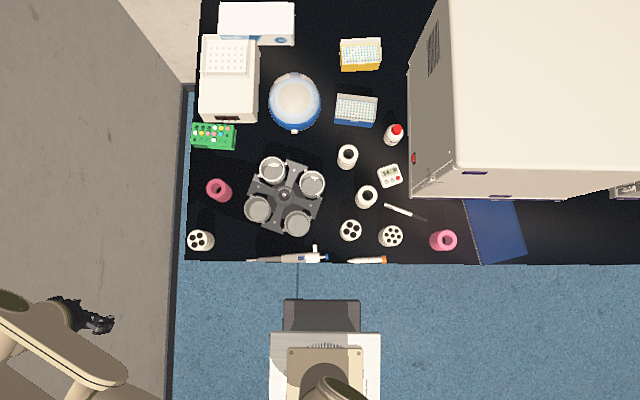

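View pics/scene0.png

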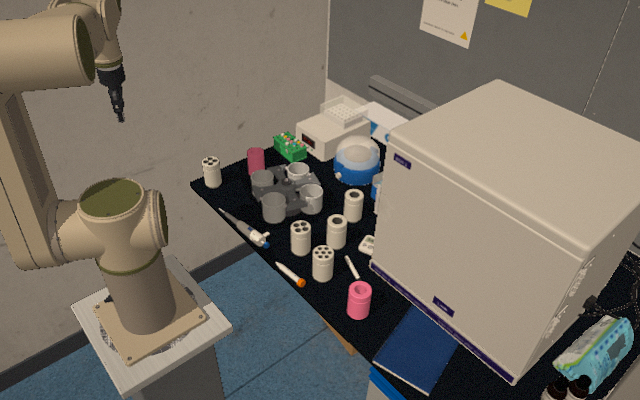

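The top view shows the singles at (347,156) and (366,196), the fours at (200,240) and (350,230), and the seven at (391,236). The hub is at (284,195), with buckets at (272,170), (312,184), (296,221) and (257,208). The pink decoys are at (219,189) and (443,240).

```bash
cat > h.py <<'E'
import numpy as np,cv2
from scipy.optimize import least_squares
from scipy.spatial.transform import Rotation as R
def cloud(c):
    h,w=c["depth"].shape
    u,v=np.meshgrid(np.arange(w),np.arange(h))
    p=np.stack([u,v],-1).reshape(-1,1,2).astype(np.float64)
    n=cv2.undistortPoints(p,c["mtx"],c["dist_coeffs"]).reshape(h,w,2)
    d=c["depth"][...,None]
    P=np.concatenate([n*d,d],-1)
    return P@c["cam_to_world"][:3,:3].T+c["cam_to_world"][:3,3]
def px2w(c,uv,z):
    n=cv2.undistortPoints(np.array(uv,float).reshape(-1,1,2),c["mtx"],c["dist_coeffs"]).reshape(-1,2)
    r=np.c_[n,np.ones(len(n))]@c["cam_to_world"][:3,:3].T; o=c["cam_to_world"][:3,3]
    return o+r*((z-o[2])/r[:,2])[:,None]
def w2px(c,X):
    M=np.linalg.inv(c["cam_to_world"]); return cv2.projectPoints(np.array(X,float).reshape(-1,1,3),cv2.Rodrigues(M[:3,:3])[0],M[:3,3],c["mtx"],c["dist_coeffs"])[0].reshape(-1,2)
E
python3 - <<'E'
from h import *
c=dict(np.load("top0.npz")); W=cloud(c)
for n,(u,v) in dict(s1=(347,156),s2=(366,196),f1=(200,240),f2=(350,230),sev=(391,236),pk1=(219,189),pk2=(443,240),b1=(272,170),b2=(312,184),b3=(296,221),b4=(257,208)).items():
    zt,r=(88,35) if n[0]=='b' else (96,28)
    c0=px2w(c,[(u,v)],zt)[0]
    m=(np.linalg.norm(W[...,:2]-c0[:2],axis=-1)<r+12)&(abs(W[...,2]-zt)<5)
    P=W[m]
    (x,y),rad=cv2.minEnclosingCircle(P[:,:2].astype(np.float32))
    print(n,c0[:2].round(1),"n",m.sum(),"mec",round(x,1),round(y,1),round(rad,1),"mean",P.mean(0).round(1),np.median(P[:,2]).round(1))
    if n[0]=='b':
        f=W[(np.linalg.norm(W[...,:2]-c0[:2],axis=-1)<22)]; print("   floor z",np.percentile(f[:,2],[5,50]).round(1))
print(W[195,284],W[193:198,282:288,2].round(0).tolist())
E
```

```text
s1 [648.7 -53.7] n 215 mec 655.4 -56.8 28.5 mean [654.9 -55.8  96.1] 96.0
s2 [ 536.  -106.8] n 223 mec 538.9 -109.8 28.4 mean [ 538.2 -109.3   95.8] 95.8
f1 [407.5 348. ] n 203 mec 407.2 357.3 28.9 mean [408.1 356.8  95.5] 95.7
f2 [441.3 -62.8] n 202 mec 443.1 -65.3 28.2 mean [442.7 -65.3  95.9] 95.9
sev [ 426.3 -175.3] n 235 mec 427.8 -178.4 28.5 mean [ 427.7 -178.5   95.6] 95.7
pk1 [549.7 302. ] n 222 mec 551.8 311.4 27.7 mean [552.  310.7  95.9] 95.8
pk2 [ 416.9 -319. ] n 230 mec 418.4 -328.2 29.2 mean [ 418.  -328.7   95.7] 95.5
b1 [607.2 156.6] n 153 mec 606.8 156.4 46.7 mean [609.3 158.3  87.1] 87.1
   floor z [17.8 22.4]
b2 [568.9  43.4] n 157 mec 566.0 43.1 44.2 mean [567.5  43.8  87.5] 87.6
   floor z [17.9 22.1]
b3 [464.5  86. ] n 157 mec 465.5 86.7 46.8 mean [461.8  84.3  87.2] 86.9
   floor z [18.1 21.5]
b4 [499.1 195.2] n 142 mec 499.7 195.1 46.5 mean [497.5 197.8  87.1] 86.9
   floor z [17.6 22. ]
[534.67891468 119.95342549 101.59760144] [[97.0, 103.0, 102.0, 98.0, 100.0, 98.0], [101.0, 103.0, 104.0, 99.0, 102.0, 103.0], [98.0, 103.0, 102.0, 99.0, 100.0, 99.0], [103.0, 99.0, 102.0, 102.0, 100.0, 101.0], [105.0, 98.0, 95.0, 104.0, 103.0, 1270.0]]
```

```bash
python3 - <<'E'
import cv2
f=cv2.imread("pics/top0.png")[140:270,180:440]
cv2.imwrite("pics/topcrop.png",cv2.resize(f,None,fx=3,fy=3,interpolation=cv2.INTER_CUBIC))
E
```

```text
(no output)
```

View pics/topcrop.png

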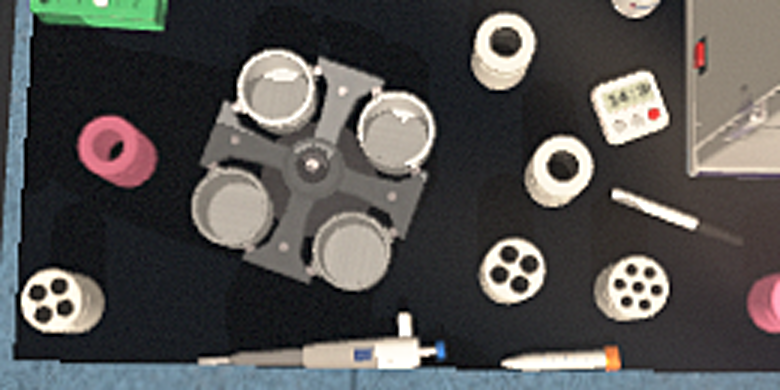

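The crop confirms the kinds: single, single, four, four and seven as listed. The buckets sit diagonally between the rotor arms. Next I fit the rotor pose.

```bash
cat >> h.py <<'E'
def rotor(c,a0,h0=(534,120),r0=85,verbose=True):
    W=cloud(c); b=[]
    def cen(p): 
        k=p[2]+np.arange(4)*np.pi/2
        return np.array(p[:2])+r0*np.c_[np.cos(k),np.sin(k)]
    C=cen((*h0,a0)); Q=[]
    for k in range(4):
        d=np.linalg.norm(W[...,:2]-C[k],axis=-1)
        Q.append(W[(d<42)&(d>27)&(abs(W[...,2]-88)<3.5)][:,:2])
    def res(p): return np.concatenate([np.linalg.norm(q-x,axis=1)-33 for q,x in zip(Q,cen(p))])
    s=least_squares(res,(*h0,a0),loss="soft_l1",f_scale=1.5)
    ind=[least_squares(lambda p:np.linalg.norm(q-p,axis=1)-33,x,loss="soft_l1",f_scale=1.5).x.round(1) for q,x in zip(Q,cen(s.x))]
    return s.x,cen(s.x).round(1),ind,[len(q) for q in Q]
E
python3 - <<'E'
from h import *
c=dict(np.load("top0.npz"))
print(*rotor(c,np.arctan2(37,74)),sep="\n")
E
```

```text
[5.34675318e+02 1.21282871e+02 4.52397241e-01]
[[611.1 158.4]
 [497.5 197.7]
 [458.2  84.1]
 [571.8  44.8]]
[array([611. , 158.5]), array([497.6, 197.7]), array([458.5,  84.2]), array([571.7,  44.7])]
[120, 115, 117, 122]
```

```bash
cat >> h.py <<'E'
def plan(x,y,z,cur=None):
    from bench import read_state
    s=read_state(); w,a,b,d=s["ee_rot"]; Rm=R.from_quat([a,b,d,w])
    D=np.array([x,y,z],float)-(s["tool_pos"] if cur is None else cur)
    u=Rm.inv().apply(D)/40; n=np.linalg.norm(u)
    print("t",round(s["t"],2),"pos",s["tool_pos"].round(1),"wid",round(s["width"],1),"grip",round(s["grasp_force"],1),"F",s["wrist_force"].round(1),"tilt",np.degrees(np.arccos(-Rm.as_matrix()[2,2])).round(2),"\n total units",u.round(3),"norm",n.round(2))
E
python3 -c "
from h import *
plan(407.6,357,200)"
```

```text
t 0.15 pos [227.8 554.6 247.5] wid 85.6 grip 0.0 F [ 0.7 -0.3  0.7] tilt 0.08 
 total units [-6.035 -2.861  1.19 ] norm 6.78
```

Request:
apply_moves:
  targets:
    - [-0.67,-0.318,0.132,0,0,0]
    - [-0.67,-0.318,0.132,0,0,0]
    - [-0.67,-0.318,0.132,0,0,0]
    - [-0.67,-0.318,0.132,0,0,0]
    - [-0.67,-0.318,0.132,0,0,0]
    - [-0.67,-0.318,0.132,0,0,0]
    - [-0.67,-0.318,0.132,0,0,0]
    - [-0.67,-0.318,0.132,0,0,0]
    - [-0.67,-0.318,0.132,0,0,0]
    - [0,0,0,0,0,0]
  jaw: 85
  force: 40

```text
t: 0.98
tool_pos: [409.9, 353.4, 199.2]
ee_rot: [0.0, 0.195, 0.981, -0.001]
wrist_force: [0.0, -0.4, -0.5]
width: 85.1
grasp_force: 0.0
```

```bash
cat >> h.py <<'E'
def top_of(c,x,y,z=96,r=28):
    W=cloud(c); d=np.linalg.norm(W[...,:2]-[x,y],axis=-1)
    P=W[(d<r+12)&(abs(W[...,2]-z)<4)]
    (cx,cy),rad=cv2.minEnclosingCircle(P[:,:2].astype(np.float32))
    return np.round([cx,cy,rad,*P.mean(0),len(P)],1)
E
python3 - <<'E'
from h import *
from bench import capture
plan(407.6,357,92)
c=capture("wrist"); cv2.imwrite("pics/w1.png",c["frame"]); print(top_of(c,407.6,357)); np.savez("w1.npz",**c)
E
```

```text
t 0.98 pos [409.9 353.4 199.2] wid 85.1 grip 0.0 F [ 0.  -0.4 -0.5] tilt 0.17 
 total units [0.09  0.068 2.68 ] norm 2.68
[ 407.6  356.7   28.4  406.1  357.1   95.2 2775. ]
```

View pics/w1.png

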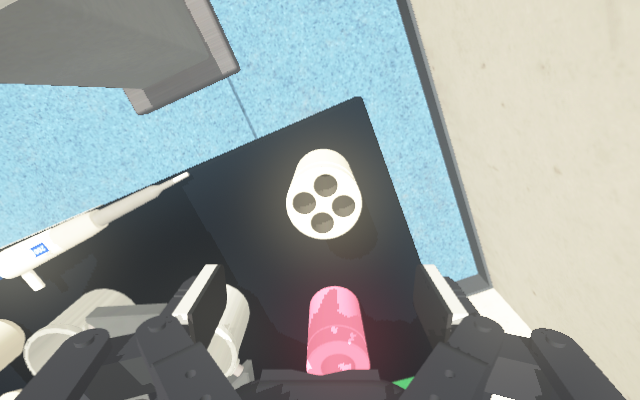

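The wrist image shows the four-bore top at about (324,202), and its measured position (407.6,356.7) matches the top camera. I'll let the arm settle before going down.

Request:
apply_moves:
  targets:
    - [0,0,0,0,0,0]
    - [0,0,0,0,0,0]

```text
t: 1.2
tool_pos: [407.1, 358.1, 200.9]
ee_rot: [-0.0, 0.193, 0.981, 0.0]
wrist_force: [-0.7, 1.0, -0.6]
width: 85.0
grasp_force: 0.0
```

```bash
python3 -c "
from h import *
plan(407.6,356.8,92)"
```

```text
t 1.2 pos [407.1 358.1 200.9] wid 85.0 grip 0.0 F [-0.7  1.  -0.6] tilt 0.02 
 total units [-0.025 -0.025  2.722] norm 2.72
```

Request:
apply_moves:
  targets:
    - [0,0,0.3,0,0,0]
    - [0,0,0.45,0,0,0]
    - [0,0,0.5,0,0,0]
    - [0,0,0.5,0,0,0]
    - [0,0,0.45,0,0,0]
    - [0,0,0.3,0,0,0]
    - [0,0,0.2,0,0,0]
    - [0,0,0,0,0,0]
    - [0,0,0,0,0,0]
    - [0,0,0,0,0,0]

```text
t: 2.03
tool_pos: [408.2, 358.1, 93.9]
ee_rot: [0.001, 0.194, 0.981, 0.001]
wrist_force: [0.1, -0.1, 0.3]
width: 85.0
grasp_force: 0.0
```

Request:
apply_moves:
  targets:
    - [0,0,0,0,0,0]
    - [0,0,0,0,0,0]
    - [0,0,0,0,0,0]
    - [0,0,0,0,0,0]
    - [0,0,0,0,0,0]
    - [0,0,0,0,0,0]
    - [0,0,0,0,0,0]
    - [0,0,0,0,0,0]
  jaw: 48
  force: 40

```text
t: 2.7
tool_pos: [408.4, 357.8, 94.2]
ee_rot: [0.001, 0.194, 0.981, 0.001]
wrist_force: [-1.1, -1.1, 5.4]
width: 54.3
grasp_force: 42.2
```

Request:
apply_moves:
  targets:
    - [0,0,-0.15,0,0,0]
    - [0,0,-0.4,0,0,0]
    - [0,0,-0.6,0,0,0]
    - [0,0,-0.7,0,0,0]
    - [0,0,-0.7,0,0,0]
    - [0,0,-0.6,0,0,0]
    - [0,0,-0.5,0,0,0]
    - [0,0,-0.3,0,0,0]
    - [0,0,-0.15,0,0,0]
    - [0,0,0,0,0,0]

```text
t: 3.53
tool_pos: [408.1, 357.8, 258.1]
ee_rot: [0.001, 0.194, 0.981, 0.001]
wrist_force: [0.1, 0.0, -1.9]
width: 54.1
grasp_force: 42.6
```

```bash
python3 -c "
from h import *
plan(497.5,197.7,255)"
```

```text
t 3.53 pos [408.1 357.8 258.1] wid 54.1 grip 42.6 F [ 0.1  0.  -1.9] tilt 0.12 
 total units [-3.589 -2.852  0.076] norm 4.59
```

Request:
apply_moves:
  targets:
    - [-0.18,-0.14,0,0,0,0]
    - [-0.36,-0.285,0,0,0,0]
    - [-0.54,-0.43,0,0,0,0]
    - [-0.71,-0.57,0,0,0,0]
    - [-0.72,-0.57,0,0,0,0]
    - [-0.54,-0.43,0,0,0,0]
    - [-0.36,-0.285,0,0,0,0]
    - [-0.18,-0.14,0,0,0,0]
    - [0,0,0,0,0,0]
    - [0,0,0,0,0,0]

```text
t: 4.37
tool_pos: [496.5, 197.3, 255.5]
ee_rot: [-0.001, 0.194, 0.981, -0.0]
wrist_force: [0.8, 0.2, -0.4]
width: 54.2
grasp_force: 42.5
```

```bash
python3 - <<'E'
from h import *
from bench import *
plan(497.5,197.7,140)
t=read_state()["tool_pos"]
c=capture("wrist"); cv2.imwrite("pics/w2.png",c["frame"]); np.savez("w2.npz",**c); print("held",top_of(c,*t[:2],t[2]+3))
c=capture("top"); np.savez("t2.npz",**c)
W=cloud(c); d=np.linalg.norm(W[...,:2]-t[:2],axis=-1)
for a in (0.4524,):
    try: print(*rotor(c,a),sep="\n")
    except Exception as e: print(e)
E
```

```text
t 4.37 pos [496.5 197.3 255.5] wid 54.2 grip 42.5 F [ 0.8  0.2 -0.4] tilt 0.13 
 total units [-0.024  0.021  2.889] norm 2.89
held [ 490.7  199.7   39.4  493.8  198.   256.9 8116. ]
[5.34671924e+02 1.21337745e+02 4.53242446e-01]
[[611.1 158.6]
 [497.5 197.8]
 [458.3  84.1]
 [571.9  44.9]]
[array([611. , 158.5]), array([497.3, 197.2]), array([458.3,  84.3]), array([571.9,  44.9])]
[110, 22, 117, 118]
```

View pics/w2.png

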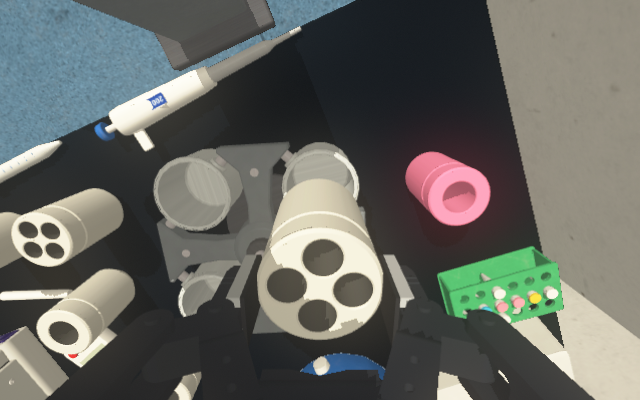

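The wrist image shows the insert held upright with its top at about (320,284), and bucket B behind it at (320,180). I'll measure the held centre from bright pixels only.

```bash
cat >> h.py <<'E'
def held(c,t):
    W=cloud(c); d=np.linalg.norm(W[...,:2]-t[:2],axis=-1); br=c["frame"].min(-1)>110
    m=(d<40)&br&(W[...,2]>t[2]-10)&(W[...,2]<t[2]+20); zt=np.median(W[m][:,2])
    m&=abs(W[...,2]-zt)<3
    m=cv2.morphologyEx(m.astype(np.uint8),cv2.MORPH_OPEN,np.ones((3,3)))>0
    P=W[m]; A=np.c_[P[:,:2]-P[:,:2].mean(0),np.ones(len(P))]; g=np.linalg.lstsq(A,P[:,2],rcond=None)[0]
    (x,y),r=cv2.minEnclosingCircle(P[:,:2].astype(np.float32)); print("held c",round(x,1),round(y,1),"r",round(r,1),"ztop",zt.round(1),"slope",g[:2].round(3),"rel TCP",np.round([x-t[0],y-t[1],zt-t[2]],1))
E
python3 - <<'E'
from h import *
held(dict(np.load("w2.npz")),np.array([496.5,197.3,255.5]))
E
```

```text
held c 490.1 199.5 r 34.0 ztop 256.8 slope [ 0.004 -0.012] rel TCP [-6.4  2.2  1.3]
```

```bash
python3 - <<'E'
from h import *
c=dict(np.load("w2.npz")); t=np.array([496.5,197.3,255.5])
W=cloud(c); xt=np.array([-.925,.38]); yt=np.array([.38,.925])
L=np.stack([(W[...,:2]-t[:2])@xt,(W[...,:2]-t[:2])@yt,W[...,2]-t[2]],-1)
for r in range(220,350,10): print(r,[tuple(L[r,k].round(0).astype(int)) for k in range(240,401,20)],c["frame"][r,320])
E
```

```text
220 [(np.int64(-62), np.int64(-97), np.int64(-243)), (np.int64(-35), np.int64(-58), np.int64(-171)), (np.int64(20), np.int64(-20), np.int64(-28)), (np.int64(27), np.int64(-9), np.int64(-12)), (np.int64(28), np.int64(0), np.int64(-8)), (np.int64(27), np.int64(9), np.int64(-12)), (np.int64(18), np.int64(20), np.int64(-34)), (np.int64(-67), np.int64(74), np.int64(-256)), (np.int64(-68), np.int64(99), np.int64(-257))] [185 212 220]
230 [(np.int64(-45), np.int64(-78), np.int64(-171)), (np.int64(-43), np.int64(-58), np.int64(-167)), (np.int64(22), np.int64(-18), np.int64(-12)), (np.int64(27), np.int64(-8), np.int64(0)), (np.int64(27), np.int64(0), np.int64(1)), (np.int64(27), np.int64(8), np.int64(0)), (np.int64(21), np.int64(18), np.int64(-14)), (np.int64(-81), np.int64(75), np.int64(-257)), (np.int64(-80), np.int64(100), np.int64(-255))] [233 248 251]
240 [(np.int64(-54), np.int64(-78), np.int64(-167)), (np.int64(-50), np.int64(-57), np.int64(-160)), (np.int64(23), np.int64(-17), np.int64(0)), (np.int64(23), np.int64(-9), np.int64(1)), (np.int64(6), np.int64(0), np.int64(-36)), (np.int64
[... 3690 characters left out ...]
(-9), np.int64(2)), (np.int64(-23), np.int64(0), np.int64(0)), (np.int64(-22), np.int64(9), np.int64(1)), (np.int64(-232), np.int64(55), np.int64(-256)), (np.int64(-232), np.int64(83), np.int64(-257)), (np.int64(12), np.int64(24), np.int64(43))] [62 72 74]
340 [(np.int64(17), np.int64(-22), np.int64(52)), (np.int64(-248), np.int64(-85), np.int64(-255)), (np.int64(-248), np.int64(-57), np.int64(-255)), (np.int64(-248), np.int64(-29), np.int64(-256)), (np.int64(-247), np.int64(-1), np.int64(-255)), (np.int64(-249), np.int64(28), np.int64(-256)), (np.int64(-248), np.int64(56), np.int64(-256)), (np.int64(-248), np.int64(84), np.int64(-255)), (np.int64(16), np.int64(22), np.int64(52))] [52 56 58]
```

The held insert is centred on the TCP to under 1 mm and upright, with its top 1–2 mm above the TCP. It should seat at TCP z ≈ 116.5.

Request:
apply_moves:
  targets:
    - [-0.02,0.02,0.2,0,0,0]
    - [0,0,0.4,0,0,0]
    - [0,0,0.45,0,0,0]
    - [0,0,0.3,0,0,0]
    - [0,0,0.15,0,0,0]
    - [0,0,0.05,0,0,0]
    - [0,0,0,0,0,0]
    - [0,0,0,0,0,0]
    - [0,0,0,0,0,0]

```text
t: 5.22
tool_pos: [498.8, 198.1, 196.0]
ee_rot: [0.001, 0.194, 0.981, 0.0]
wrist_force: [0.1, 0.1, -0.8]
width: 54.3
grasp_force: 42.5
```

Request:
apply_moves:
  targets:
    - [0,0,0.15,0,0,0]
    - [0,0,0.2,0,0,0]
    - [0,0,0.2,0,0,0]
    - [0,0,0.2,0,0,0]
    - [0,0,0.2,0,0,0]
    - [0,0,0.15,0,0,0]
    - [0,0,0.1,0,0,0]
    - [0,0,0,0,0,0]
    - [0,0,0,0,0,0]
    - [0,0,0,0,0,0]

```text
t: 6.05
tool_pos: [498.4, 198.0, 147.2]
ee_rot: [0.0, 0.194, 0.981, 0.0]
wrist_force: [0.4, 0.2, -1.1]
width: 54.5
grasp_force: 42.5
```

```bash
python3 -c "
from h import *
plan(497.5,197.7,116.5)"
```

```text
t 6.05 pos [498.4 198.  147.2] wid 54.5 grip 42.5 F [ 0.4  0.2 -1.1] tilt 0.04 
 total units [ 0.019 -0.015  0.767] norm 0.77
```

Request:
apply_moves:
  targets:
    - [0.02,-0.015,0.15,0,0,0]
    - [0,0,0.2,0,0,0]
    - [0,0,0.15,0,0,0]
    - [0,0,0.12,0,0,0]
    - [0,0,0.08,0,0,0]
    - [0,0,0.04,0,0,0]
    - [0,0,0,0,0,0]
    - [0,0,0,0,0,0]
    - [0,0,0,0,0,0]

```text
t: 6.8
tool_pos: [497.4, 197.7, 117.5]
ee_rot: [0.0, 0.194, 0.981, 0.0]
wrist_force: [1.1, 0.3, -0.5]
width: 54.6
grasp_force: 42.5
```

Request:
apply_moves:
  targets:
    - [0,0,0.025,0,0,0]
    - [0,0,0.025,0,0,0]
    - [0,0,0,0,0,0]
    - [0,0,0,0,0,0]

```text
t: 7.13
tool_pos: [497.8, 197.8, 116.1]
ee_rot: [0.001, 0.194, 0.981, 0.0]
wrist_force: [-0.7, -0.9, 5.6]
width: 54.2
grasp_force: 43.0
```

Floor contact, at +5.6 N. Releasing.

Request:
apply_moves:
  targets:
    - [0,0,0,0,0,0]
    - [0,0,0,0,0,0]
    - [0,0,0,0,0,0]
  jaw: 60

```text
t: 7.38
tool_pos: [496.9, 197.6, 114.9]
ee_rot: [-0.0, 0.194, 0.981, -0.0]
wrist_force: [-0.0, 1.1, 0.6]
width: 60.1
grasp_force: 0.0
```

Request:
apply_moves:
  targets:
    - [0,0,0,0,0,0]
    - [0,0,0,0,0,0]
    - [0,0,0,0,0,0]
    - [0,0,0,0,0,0]
    - [0,0,0,0,0,0]
    - [0,0,0,0,0,0]
  jaw: 85

```text
t: 7.88
tool_pos: [497.2, 197.7, 115.2]
ee_rot: [-0.0, 0.194, 0.981, 0.0]
wrist_force: [-0.4, 0.7, 0.2]
width: 85.4
grasp_force: 0.0
```

Request:
apply_moves:
  targets:
    - [0,0,-0.15,0,0,0]
    - [0,0,-0.3,0,0,0]
    - [0,0,-0.5,0,0,0]
    - [0,0,-0.6,0,0,0]
    - [0,0,-0.7,0,0,0]
    - [0,0,-0.6,0,0,0]
    - [0,0,-0.4,0,0,0]
    - [0,0,-0.2,0,0,0]
    - [0,0,0,0,0,0]
    - [0,0,0,0,0,0]

```text
t: 8.72
tool_pos: [497.2, 197.7, 253.4]
ee_rot: [0.0, 0.194, 0.981, 0.0]
wrist_force: [0.2, 0.3, 0.4]
width: 85.0
grasp_force: 0.0
```

```bash
python3 - <<'E'
from h import *
from bench import *
plan(443,-65.3,200)
c=capture("wrist"); cv2.imwrite("pics/w3.png",c["frame"]); print("seated",top_of(c,497.5,197.7,118))
E
```

```text
t 8.72 pos [497.2 197.7 253.4] wid 85.0 grip 0.0 F [0.2 0.3 0.4] tilt 0.04 
 total units [-1.243 -6.597  1.333] norm 6.84
seated [ 496.5  197.3   28.2  495.5  197.8  117.2 2165. ]
```

The insert is seated: top at 117–118 mm, centred within 1 mm. Next is four_b, to bucket D.

Request:
apply_moves:
  targets:
    - [-0.062,-0.33,0.067,0,0,0]
    - [-0.112,-0.594,0.12,0,0,0]
    - [-0.149,-0.792,0.16,0,0,0]
    - [-0.149,-0.792,0.16,0,0,0]
    - [-0.149,-0.792,0.16,0,0,0]
    - [-0.149,-0.792,0.16,0,0,0]
    - [-0.149,-0.792,0.16,0,0,0]
    - [-0.149,-0.792,0.16,0,0,0]
    - [-0.112,-0.594,0.12,0,0,0]
    - [-0.062,-0.33,0.067,0,0,0]

```text
t: 9.6
tool_pos: [440.4, -68.0, 197.3]
ee_rot: [-0.002, 0.195, 0.981, -0.0]
wrist_force: [0.4, 0.7, -0.0]
width: 85.0
grasp_force: 0.0
```

Request:
apply_moves:
  targets:
    - [0,0,0,0,0,0]
    - [0,0,0,0,0,0]
    - [0,0,0,0,0,0]

```text
t: 9.85
tool_pos: [442.3, -65.1, 199.1]
ee_rot: [-0.001, 0.194, 0.981, 0.0]
wrist_force: [-0.1, 0.3, 0.0]
width: 85.1
grasp_force: 0.0
```

```bash
python3 - <<'E'
from h import *
from bench import *
plan(443,-65.3,94)
c=capture("wrist"); print("f2",top_of(c,443,-65.3)); print("seven",top_of(c,427.8,-178.4))
E
```

```text
t 9.85 pos [442.3 -65.1 199.1] wid 85.1 grip 0.0 F [-0.1  0.3  0. ] tilt 0.08 
 total units [-2.100e-02  1.000e-03  2.628e+00] norm 2.63
f2 [ 442.6  -66.5   28.2  441.3  -66.1   95.2 2742. ]
seven [ 428.3 -179.2   28.8  426.8 -178.4   95.2 3050. ]
```

Request:
apply_moves:
  targets:
    - [-0.01,-0.015,0.3,0,0,0]
    - [0,0,0.45,0,0,0]
    - [0,0,0.5,0,0,0]
    - [0,0,0.5,0,0,0]
    - [0,0,0.4,0,0,0]
    - [0,0,0.28,0,0,0]
    - [0,0,0.18,0,0,0]
    - [0,0,0,0,0,0]
    - [0,0,0,0,0,0]
    - [0,0,0,0,0,0]

```text
t: 10.73
tool_pos: [443.7, -66.2, 96.4]
ee_rot: [0.001, 0.194, 0.981, -0.0]
wrist_force: [0.7, 0.0, 0.0]
width: 85.5
grasp_force: 0.0
```

Request:
apply_moves:
  targets:
    - [0,0,0,0,0,0]
    - [0,0,0,0,0,0]
    - [0,0,0,0,0,0]
    - [0,0,0,0,0,0]
    - [0,0,0,0,0,0]
    - [0,0,0,0,0,0]
    - [0,0,0,0,0,0]
    - [0,0,0,0,0,0]
  jaw: 48
  force: 40

```text
t: 11.4
tool_pos: [443.9, -66.5, 96.8]
ee_rot: [0.001, 0.194, 0.981, -0.0]
wrist_force: [-2.1, 0.1, 5.4]
width: 53.9
grasp_force: 42.2
```

Request:
apply_moves:
  targets:
    - [0,0,-0.15,0,0,0]
    - [0,0,-0.4,0,0,0]
    - [0,0,-0.6,0,0,0]
    - [0,0,-0.7,0,0,0]
    - [0,0,-0.7,0,0,0]
    - [0,0,-0.6,0,0,0]
    - [0,0,-0.5,0,0,0]
    - [0,0,-0.3,0,0,0]
    - [0,0,-0.15,0,0,0]
    - [0,0,0,0,0,0]

```text
t: 12.23
tool_pos: [443.5, -66.3, 260.6]
ee_rot: [0.001, 0.194, 0.981, -0.0]
wrist_force: [-0.5, 0.2, -1.5]
width: 54.4
grasp_force: 42.6
```

```bash
python3 -c "
from h import *
plan(571.8,44.8,255)"
```

```text
t 12.23 pos [443.5 -66.3 260.6] wid 54.4 grip 42.6 F [-0.5  0.2 -1.5] tilt 0.12 
 total units [-1.912  3.788  0.144] norm 4.25
```

Request:
apply_moves:
  targets:
    - [-0.096,0.189,0,0,0,0]
    - [-0.191,0.379,0,0,0,0]
    - [-0.287,0.568,0,0,0,0]
    - [-0.382,0.758,0,0,0,0]
    - [-0.382,0.758,0,0,0,0]
    - [-0.287,0.568,0,0,0,0]
    - [-0.191,0.379,0,0,0,0]
    - [-0.096,0.189,0,0,0,0]
    - [0,0,0,0,0,0]
    - [0,0,0,0,0,0]

```text
t: 13.07
tool_pos: [570.5, 45.0, 257.8]
ee_rot: [-0.001, 0.193, 0.981, -0.0]
wrist_force: [-0.1, -0.5, -1.4]
width: 53.6
grasp_force: 42.6
```

```bash
cat >> h.py <<'E'
def heldext(c,t,R_=None):
    # extents of the top along tool x / y, in slices through the middle
    W=cloud(c); xt=np.array([-.925,.38]); yt=np.array([.38,.925])
    X=(W[...,:2]-t[:2])@xt; Y=(W[...,:2]-t[:2])@yt; Z=W[...,2]-t[2]
    m=(abs(Z-1)<3)&(abs(X)<33)&(abs(Y)<16)
    A=np.c_[X[m],Y[m],np.ones(m.sum())]; g=np.linalg.lstsq(A,Z[m],rcond=None)[0]
    m1=m&(abs(Y)<9); print("held x ext",np.percentile(X[m1],[.3,99.7]).round(1),"z",g[2].round(1),"slope",g[:2].round(3))
E
python3 - <<'E'
from h import *
from bench import *
heldext(dict(np.load("w2.npz")),np.array([496.5,197.3,255.5]))
plan(571.8,44.8,190)
t=read_state()["tool_pos"]
c=capture("wrist"); heldext(c,t)
c=capture("top"); print(*rotor(c,.4524),sep="\n")
E
```

```text
held x ext [-26.7  28.4] z 1.1 slope [-0.003 -0.009]
t 13.07 pos [570.5  45.  257.8] wid 53.6 grip 42.6 F [-0.1 -0.5 -1.4] tilt 0.16 
 total units [-0.035  0.01   1.696] norm 1.7
held x ext [-25.9  28.6] z -1.2 slope [ 0.001 -0.004]
[5.34510327e+02 1.21548513e+02 4.42165114e-01]
[[611.3 157.9]
 [498.1 198.4]
 [457.7  85.2]
 [570.9  44.7]]
[array([610.4, 157.9]), array([498.4, 199.9]), array([458.1,  84.7]), array([570.3,  44.7])]
[52, 53, 122, 73]
```

Request:
apply_moves:
  targets:
    - [-0.024,-0.006,0.2,0,0,0]
    - [0,0,0.4,0,0,0]
    - [0,0,0.45,0,0,0]
    - [0,0,0.3,0,0,0]
    - [0,0,0.15,0,0,0]
    - [0,0,0.05,0,0,0]
    - [0,0,0,0,0,0]
    - [0,0,0,0,0,0]
    - [0,0,0,0,0,0]

```text
t: 13.92
tool_pos: [572.7, 44.3, 198.7]
ee_rot: [0.001, 0.194, 0.981, 0.0]
wrist_force: [0.5, 0.1, -1.3]
width: 53.9
grasp_force: 42.6
```

Request:
apply_moves:
  targets:
    - [0,0,0.15,0,0,0]
    - [0,0,0.2,0,0,0]
    - [0,0,0.2,0,0,0]
    - [0,0,0.2,0,0,0]
    - [0,0,0.2,0,0,0]
    - [0,0,0.15,0,0,0]
    - [0,0,0.1,0,0,0]
    - [0,0,0,0,0,0]
    - [0,0,0,0,0,0]
    - [0,0,0,0,0,0]

```text
t: 14.75
tool_pos: [572.4, 44.4, 149.8]
ee_rot: [0.0, 0.194, 0.981, 0.0]
wrist_force: [-0.8, 0.0, -0.5]
width: 54.1
grasp_force: 42.6
```

```bash
python3 -c "
from h import *
plan(572.6,44.2,119)"
```

```text
t 14.75 pos [572.4  44.4 149.8] wid 54.1 grip 42.6 F [-0.8  0.  -0.5] tilt 0.04 
 total units [-0.007 -0.002  0.771] norm 0.77
```

Request:
apply_moves:
  targets:
    - [0,0,0.15,0,0,0]
    - [0,0,0.2,0,0,0]
    - [0,0,0.15,0,0,0]
    - [0,0,0.12,0,0,0]
    - [0,0,0.08,0,0,0]
    - [0,0,0.05,0,0,0]
    - [0,0,0.025,0,0,0]
    - [0,0,0,0,0,0]
    - [0,0,0,0,0,0]

```text
t: 15.5
tool_pos: [572.5, 44.3, 118.8]
ee_rot: [0.0, 0.194, 0.981, -0.0]
wrist_force: [1.4, -0.1, 0.4]
width: 53.6
grasp_force: 42.8
```

Request:
apply_moves:
  targets:
    - [0,0,0.025,0,0,0]
    - [0,0,0,0,0,0]
    - [0,0,0,0,0,0]

```text
t: 15.75
tool_pos: [573.0, 44.3, 118.8]
ee_rot: [0.001, 0.194, 0.981, 0.0]
wrist_force: [-1.2, 0.1, 6.0]
width: 54.2
grasp_force: 43.3
```

Contact again. Release and rise; next is single s1 at (655,-56.5).

Request:
apply_moves:
  targets:
    - [0,0,0,0,0,0]
    - [0,0,0,0,0,0]
    - [0,0,0,0,0,0]
  jaw: 60

```text
t: 16.0
tool_pos: [571.9, 44.3, 117.2]
ee_rot: [-0.0, 0.194, 0.981, -0.0]
wrist_force: [-0.1, -0.1, -0.3]
width: 60.1
grasp_force: 0.0
```

Request:
apply_moves:
  targets:
    - [0,0,0,0,0,0]
    - [0,0,0,0,0,0]
    - [0,0,0,0,0,0]
    - [0,0,0,0,0,0]
    - [0,0,0,0,0,0]
    - [0,0,0,0,0,0]
  jaw: 85

```text
t: 16.5
tool_pos: [572.0, 44.3, 117.4]
ee_rot: [-0.0, 0.194, 0.981, -0.0]
wrist_force: [-0.6, 0.6, -0.2]
width: 85.0
grasp_force: 0.0
```

Request:
apply_moves:
  targets:
    - [0,0,-0.15,0,0,0]
    - [0,0,-0.3,0,0,0]
    - [0,0,-0.5,0,0,0]
    - [0,0,-0.6,0,0,0]
    - [0,0,-0.7,0,0,0]
    - [0,0,-0.6,0,0,0]
    - [0,0,-0.4,0,0,0]
    - [0,0,-0.2,0,0,0]
    - [0,0,0,0,0,0]
    - [0,0,0,0,0,0]

```text
t: 17.33
tool_pos: [572.1, 44.3, 255.6]
ee_rot: [0.0, 0.194, 0.981, 0.0]
wrist_force: [-0.2, -0.3, -0.5]
width: 85.2
grasp_force: 0.0
```

```bash
python3 - <<'E'
from h import *
from bench import *
plan(655,-56.5,200)
c=capture("wrist"); cv2.imwrite("pics/w4.png",c["frame"]); print("seated",top_of(c,571.8,44.8,118)); print("s1",top_of(c,655,-56.5))
E
```

```text
t 17.33 pos [572.1  44.3 255.6] wid 85.2 grip 0.0 F [-0.2 -0.3 -0.5] tilt 0.04 
 total units [-2.873 -1.545  1.392] norm 3.55
seated [ 572.1   44.1   28.2  570.9   44.3  117.2 2132. ]
s1 [ 655.5  -57.7   28.8  653.8  -56.7   95.5 1606. ]
```

View pics/w4.png

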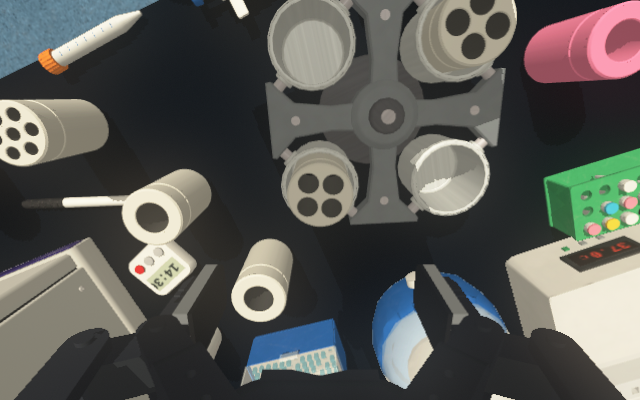

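The wrist view shows fours seated in opposite buckets at (320,190) and (478,30). The free buckets are at (312,40) and (445,175). Single s1 is at (258,298).

Request:
apply_moves:
  targets:
    - [-0.144,-0.08,0.07,0,0,0]
    - [-0.287,-0.155,0.139,0,0,0]
    - [-0.431,-0.235,0.209,0,0,0]
    - [-0.575,-0.31,0.278,0,0,0]
    - [-0.575,-0.31,0.278,0,0,0]
    - [-0.431,-0.235,0.209,0,0,0]
    - [-0.287,-0.155,0.139,0,0,0]
    - [-0.148,-0.078,0.07,0,0,0]
    - [0,0,0,0,0,0]
    - [0,0,0,0,0,0]

```text
t: 18.22
tool_pos: [654.5, -57.3, 198.6]
ee_rot: [-0.001, 0.194, 0.981, 0.0]
wrist_force: [0.3, 0.8, -0.2]
width: 85.1
grasp_force: 0.0
```

```bash
python3 - <<'E'
from h import *
from bench import *
plan(655.2,-56.9,95)
c=capture("wrist"); print("s1",top_of(c,655,-56.5))
c=capture("top"); W=cloud(c); print(*rotor(c,.4524),sep="\n")
m=(abs(W[...,0]-680)<75)&(abs(W[...,1]+57)<75)&(W[...,2]>105)&(W[...,2]<160); P=W[m]; print(len(P), P.min(0) if len(P) else 0,P.max(0) if len(P) else 0)
E
```

```text
t 18.22 pos [654.5 -57.3 198.6] wid 85.1 grip 0.0 F [ 0.3  0.8 -0.2] tilt 0.11 
 total units [-0.018  0.017  2.589] norm 2.59
s1 [ 655.5  -57.6   28.2  654.1  -57.1   95.3 3101. ]
[5.34883017e+02 1.21573737e+02 4.54330746e-01]
[[611.3 158.9]
 [497.6 198. ]
 [458.5  84.3]
 [572.2  45.2]]
[array([611.1, 158.6]), array([497.7, 197.9]), array([458.4,  84.3]), array([572.7,  45.8])]
[111, 105, 116, 47]
0 0 0
```

Request:
apply_moves:
  targets:
    - [0,0,0.3,0,0,0]
    - [0,0,0.45,0,0,0]
    - [0,0,0.5,0,0,0]
    - [0,0,0.5,0,0,0]
    - [0,0,0.4,0,0,0]
    - [0,0,0.28,0,0,0]
    - [0,0,0.2,0,0,0]
    - [0,0,0,0,0,0]
    - [0,0,0,0,0,0]
    - [0,0,0,0,0,0]

```text
t: 19.15
tool_pos: [655.7, -57.1, 95.9]
ee_rot: [0.001, 0.194, 0.981, 0.0]
wrist_force: [0.4, 0.1, 0.9]
width: 85.3
grasp_force: 0.0
```

Request:
apply_moves:
  targets:
    - [0,0,0,0,0,0]
    - [0,0,0,0,0,0]
    - [0,0,0,0,0,0]
    - [0,0,0,0,0,0]
    - [0,0,0,0,0,0]
    - [0,0,0,0,0,0]
    - [0,0,0,0,0,0]
    - [0,0,0,0,0,0]
  jaw: 48
  force: 40

```text
t: 19.82
tool_pos: [656.0, -57.2, 96.0]
ee_rot: [0.001, 0.194, 0.981, 0.0]
wrist_force: [0.0, 0.8, 6.3]
width: 54.3
grasp_force: 42.9
```

Request:
apply_moves:
  targets:
    - [0,0,-0.15,0,0,0]
    - [0,0,-0.4,0,0,0]
    - [0,0,-0.6,0,0,0]
    - [0,0,-0.7,0,0,0]
    - [0,0,-0.7,0,0,0]
    - [0,0,-0.6,0,0,0]
    - [0,0,-0.5,0,0,0]
    - [0,0,-0.3,0,0,0]
    - [0,0,-0.15,0,0,0]
    - [0,0,0,0,0,0]

```text
t: 20.65
tool_pos: [655.2, -57.1, 259.6]
ee_rot: [0.001, 0.194, 0.981, 0.0]
wrist_force: [0.2, -0.4, -2.0]
width: 54.3
grasp_force: 42.6
```

```bash
python3 -c "
from h import *
plan(611.1,158.6,258)"
```

```text
t 20.65 pos [655.2 -57.1 259.6] wid 54.3 grip 42.6 F [ 0.2 -0.4 -2. ] tilt 0.09 
 total units [3.07  4.569 0.038] norm 5.5
```

Request:
apply_moves:
  targets:
    - [0.154,0.228,0,0,0,0]
    - [0.246,0.366,0,0,0,0]
    - [0.368,0.548,0,0,0,0]
    - [0.46,0.685,0,0,0,0]
    - [0.46,0.685,0,0,0,0]
    - [0.46,0.685,0,0,0,0]
    - [0.368,0.548,0,0,0,0]
    - [0.276,0.411,0,0,0,0]
    - [0.184,0.274,0,0,0,0]
    - [0.092,0.137,0,0,0,0]

```text
t: 21.48
tool_pos: [609.3, 160.7, 256.6]
ee_rot: [-0.002, 0.193, 0.981, -0.0]
wrist_force: [-0.2, -0.0, -1.1]
width: 54.2
grasp_force: 42.6
```

Request:
apply_moves:
  targets:
    - [0,0,0,0,0,0]
    - [0,0,0,0,0,0]
    - [0,0,0,0,0,0]

```text
t: 21.73
tool_pos: [611.0, 157.4, 258.1]
ee_rot: [-0.0, 0.194, 0.981, -0.0]
wrist_force: [1.0, -0.2, -1.2]
width: 54.4
grasp_force: 42.6
```

```bash
python3 - <<'E'
from h import *
from bench import *
plan(611.1,158.6,195)
t=read_state()["tool_pos"]
c=capture("wrist"); heldext(c,t)
E
```

```text
t 21.73 pos [611.  157.4 258.1] wid 54.4 grip 42.6 F [ 1.  -0.2 -1.2] tilt 0.04 
 total units [0.008 0.031 1.578] norm 1.58
held x ext [-27.5  27.8] z -0.6 slope [-0.002  0.   ]
```

Request:
apply_moves:
  targets:
    - [0,0.012,0.2,0,0,0]
    - [0,0,0.4,0,0,0]
    - [0,0,0.45,0,0,0]
    - [0,0,0.3,0,0,0]
    - [0,0,0.15,0,0,0]
    - [0,0,0.05,0,0,0]
    - [0,0,0,0,0,0]
    - [0,0,0,0,0,0]
    - [0,0,0,0,0,0]

```text
t: 22.53
tool_pos: [611.7, 159.1, 197.9]
ee_rot: [0.001, 0.194, 0.981, 0.0]
wrist_force: [-0.3, 0.2, -1.7]
width: 54.4
grasp_force: 42.6
```

```bash
python3 -c "
from h import *
plan(611.1,158.6,118.2)"
```

```text
t 22.53 pos [611.7 159.1 197.9] wid 54.4 grip 42.6 F [-0.3  0.2 -1.7] tilt 0.12 
 total units [ 0.012 -0.02   1.992] norm 1.99
```

Within 1 mm of the bucket. Lowering 1.2, then 0.8.

Request:
apply_moves:
  targets:
    - [0,-0.01,0.15,0,0,0]
    - [0,0,0.2,0,0,0]
    - [0,0,0.2,0,0,0]
    - [0,0,0.2,0,0,0]
    - [0,0,0.2,0,0,0]
    - [0,0,0.15,0,0,0]
    - [0,0,0.1,0,0,0]
    - [0,0,0,0,0,0]
    - [0,0,0,0,0,0]

```text
t: 23.28
tool_pos: [610.7, 158.6, 148.2]
ee_rot: [-0.0, 0.194, 0.981, -0.0]
wrist_force: [0.6, -0.9, -1.6]
width: 54.7
grasp_force: 42.6
```

Request:
apply_moves:
  targets:
    - [0,0,0.15,0,0,0]
    - [0,0,0.2,0,0,0]
    - [0,0,0.15,0,0,0]
    - [0,0,0.12,0,0,0]
    - [0,0,0.08,0,0,0]
    - [0,0,0.05,0,0,0]
    - [0,0,0.025,0,0,0]
    - [0,0,0,0,0,0]
    - [0,0,0,0,0,0]

```text
t: 24.03
tool_pos: [611.2, 158.7, 118.3]
ee_rot: [0.0, 0.194, 0.981, 0.0]
wrist_force: [-1.5, -0.5, 3.1]
width: 54.4
grasp_force: 43.0
```

Contact at 118.3. Release and rise.

Request:
apply_moves:
  targets:
    - [0,0,0.01,0,0,0]
    - [0,0,0,0,0,0]
    - [0,0,0,0,0,0]
    - [0,0,0,0,0,0]
  jaw: 60

```text
t: 24.37
tool_pos: [610.8, 158.7, 117.0]
ee_rot: [-0.0, 0.194, 0.981, 0.0]
wrist_force: [0.1, -0.6, -0.2]
width: 60.2
grasp_force: 0.0
```

Request:
apply_moves:
  targets:
    - [0,0,0,0,0,0]
    - [0,0,0,0,0,0]
    - [0,0,0,0,0,0]
    - [0,0,0,0,0,0]
    - [0,0,0,0,0,0]
    - [0,0,0,0,0,0]
  jaw: 85

```text
t: 24.87
tool_pos: [610.8, 158.7, 117.2]
ee_rot: [0.0, 0.194, 0.981, 0.0]
wrist_force: [0.2, 0.0, -0.0]
width: 85.0
grasp_force: 0.0
```

Request:
apply_moves:
  targets:
    - [0,0,-0.15,0,0,0]
    - [0,0,-0.3,0,0,0]
    - [0,0,-0.5,0,0,0]
    - [0,0,-0.6,0,0,0]
    - [0,0,-0.7,0,0,0]
    - [0,0,-0.6,0,0,0]
    - [0,0,-0.4,0,0,0]
    - [0,0,-0.2,0,0,0]
    - [0,0,0,0,0,0]
    - [0,0,0,0,0,0]

```text
t: 25.7
tool_pos: [610.9, 158.6, 255.4]
ee_rot: [0.0, 0.194, 0.981, 0.0]
wrist_force: [-0.6, -0.7, -0.5]
width: 84.9
grasp_force: 0.0
```

```bash
python3 - <<'E'
from h import *
from bench import *
plan(538.7,-109.8,200)
c=capture("wrist"); print("seated",top_of(c,611.1,158.6,118)); c=capture("top"); print("s2",top_of(c,538.7,-109.8))
E
```

```text
t 25.7 pos [610.9 158.6 255.4] wid 84.9 grip 0.0 F [-0.6 -0.7 -0.5] tilt 0.04 
 total units [-0.88  -6.894  1.383] norm 7.09
seated [ 609.9  157.4   28.2  608.9  158.1  117.3 2437. ]
s2 [ 538.7 -109.6   28.   538.5 -109.5   96.1  202. ]
```

Request:
apply_moves:
  targets:
    - [-0.044,-0.345,0.069,0,0,0]
    - [-0.079,-0.62,0.124,0,0,0]
    - [-0.106,-0.827,0.166,0,0,0]
    - [-0.106,-0.827,0.166,0,0,0]
    - [-0.106,-0.827,0.166,0,0,0]
    - [-0.106,-0.827,0.166,0,0,0]
    - [-0.106,-0.827,0.166,0,0,0]
    - [-0.106,-0.827,0.166,0,0,0]
    - [-0.079,-0.62,0.124,0,0,0]
    - [-0.044,-0.345,0.069,0,0,0]

```text
t: 26.63
tool_pos: [536.1, -112.8, 197.4]
ee_rot: [-0.002, 0.195, 0.981, -0.0]
wrist_force: [0.5, -0.3, 0.3]
width: 85.1
grasp_force: 0.0
```

Request:
apply_moves:
  targets:
    - [0,0,0,0,0,0]
    - [0,0,0,0,0,0]
    - [0,0,0,0,0,0]

```text
t: 26.88
tool_pos: [538.3, -109.4, 199.3]
ee_rot: [-0.001, 0.194, 0.981, 0.0]
wrist_force: [0.3, -0.1, 0.4]
width: 85.2
grasp_force: 0.0
```

```bash
python3 - <<'E'
from h import *
from bench import *
plan(538.7,-109.8,95)
c=capture("wrist"); print("s2",top_of(c,538.7,-109.8))
c=capture("top"); print(*rotor(c,.4524),sep="\n")
E
```

```text
t 26.88 pos [ 538.3 -109.4  199.3] wid 85.2 grip 0.0 F [ 0.3 -0.1  0.4] tilt 0.06 
 total units [-0.016 -0.007  2.607] norm 2.61
s2 [ 538.9 -111.    28.4  537.3 -110.5   95.3 3069. ]
[5.34820276e+02 1.21376096e+02 4.51058481e-01]
[[611.3 158.4]
 [497.8 197.9]
 [458.3  84.3]
 [571.9  44.9]]
[array([610.8, 158.2]), array([497.9, 198.2]), array([458.2,  84.4]), array([572.4,  44.7])]
[91, 103, 123, 103]
```

Request:
apply_moves:
  targets:
    - [0,-0.012,0.3,0,0,0]
    - [0,0,0.45,0,0,0]
    - [0,0,0.5,0,0,0]
    - [0,0,0.5,0,0,0]
    - [0,0,0.4,0,0,0]
    - [0,0,0.28,0,0,0]
    - [0,0,0.18,0,0,0]
    - [0,0,0,0,0,0]
    - [0,0,0,0,0,0]
    - [0,0,0,0,0,0]

```text
t: 27.82
tool_pos: [539.3, -110.3, 96.6]
ee_rot: [0.001, 0.194, 0.981, -0.0]
wrist_force: [0.2, -0.3, 0.2]
width: 84.9
grasp_force: 0.0
```

Request:
apply_moves:
  targets:
    - [0,0,0,0,0,0]
    - [0,0,0,0,0,0]
    - [0,0,0,0,0,0]
    - [0,0,0,0,0,0]
    - [0,0,0,0,0,0]
    - [0,0,0,0,0,0]
    - [0,0,0,0,0,0]
    - [0,0,0,0,0,0]
  jaw: 48
  force: 40

```text
t: 28.48
tool_pos: [539.5, -110.7, 96.8]
ee_rot: [0.001, 0.194, 0.981, -0.0]
wrist_force: [-0.3, -0.9, 5.8]
width: 54.0
grasp_force: 43.0
```

Request:
apply_moves:
  targets:
    - [0,0,-0.15,0,0,0]
    - [0,0,-0.4,0,0,0]
    - [0,0,-0.6,0,0,0]
    - [0,0,-0.7,0,0,0]
    - [0,0,-0.7,0,0,0]
    - [0,0,-0.6,0,0,0]
    - [0,0,-0.5,0,0,0]
    - [0,0,-0.3,0,0,0]
    - [0,0,-0.15,0,0,0]
    - [0,0,0,0,0,0]

```text
t: 29.32
tool_pos: [538.9, -110.3, 260.4]
ee_rot: [0.001, 0.194, 0.981, -0.0]
wrist_force: [0.2, 0.4, -1.6]
width: 54.3
grasp_force: 42.6
```

```bash
python3 -c "
from h import *
plan(458.3,84.3,258)"
```

```text
t 29.32 pos [ 538.9 -110.3  260.4] wid 54.3 grip 42.6 F [ 0.2  0.4 -1.6] tilt 0.09 
 total units [3.712 3.735 0.056] norm 5.27
```

Request:
apply_moves:
  targets:
    - [0.186,0.187,0,0,0,0]
    - [0.297,0.299,0,0,0,0]
    - [0.446,0.448,0,0,0,0]
    - [0.557,0.56,0,0,0,0]
    - [0.557,0.56,0,0,0,0]
    - [0.557,0.56,0,0,0,0]
    - [0.446,0.448,0,0,0,0]
    - [0.334,0.336,0,0,0,0]
    - [0.222,0.224,0,0,0,0]
    - [0.111,0.112,0,0,0,0]

```text
t: 30.15
tool_pos: [455.6, 86.9, 257.9]
ee_rot: [-0.001, 0.192, 0.981, 0.0]
wrist_force: [-0.5, 0.4, -0.5]
width: 54.0
grasp_force: 42.6
```

Request:
apply_moves:
  targets:
    - [0,0,0,0,0,0]
    - [0,0,0,0,0,0]
    - [0,0,0,0,0,0]

```text
t: 30.4
tool_pos: [457.7, 84.0, 259.0]
ee_rot: [-0.0, 0.194, 0.981, -0.0]
wrist_force: [-0.0, 0.3, -0.4]
width: 54.0
grasp_force: 42.6
```

```bash
python3 - <<'E'
from h import *
from bench import *
plan(458.3,84.3,195)
t=read_state()["tool_pos"]
c=capture("wrist"); heldext(c,t)
E
```

```text
t 30.4 pos [457.7  84.  259. ] wid 54.0 grip 42.6 F [-0.   0.3 -0.4] tilt 0.04 
 total units [-0.011  0.012  1.6  ] norm 1.6
held x ext [-26.7  27.6] z -1.2 slope [-0.001 -0.   ]
```

Request:
apply_moves:
  targets:
    - [-0.01,0.005,0.2,0,0,0]
    - [0,0,0.4,0,0,0]
    - [0,0,0.45,0,0,0]
    - [0,0,0.3,0,0,0]
    - [0,0,0.15,0,0,0]
    - [0,0,0.05,0,0,0]
    - [0,0,0,0,0,0]
    - [0,0,0,0,0,0]
    - [0,0,0,0,0,0]

```text
t: 31.2
tool_pos: [459.0, 84.4, 198.5]
ee_rot: [0.001, 0.194, 0.981, 0.0]
wrist_force: [-0.2, 0.4, -1.9]
width: 54.3
grasp_force: 42.6
```

```bash
python3 -c "
from h import *
plan(458.3,84.3,119)"
```

```text
t 31.2 pos [459.   84.4 198.5] wid 54.3 grip 42.6 F [-0.2  0.4 -1.9] tilt 0.1 
 total units [ 0.018 -0.011  1.989] norm 1.99
```

Request:
apply_moves:
  targets:
    - [0.005,0,0.15,0,0,0]
    - [0,0,0.2,0,0,0]
    - [0,0,0.2,0,0,0]
    - [0,0,0.2,0,0,0]
    - [0,0,0.2,0,0,0]
    - [0,0,0.15,0,0,0]
    - [0,0,0.1,0,0,0]
    - [0,0,0,0,0,0]
    - [0,0,0,0,0,0]

```text
t: 31.95
tool_pos: [458.0, 84.5, 149.2]
ee_rot: [-0.0, 0.194, 0.981, -0.0]
wrist_force: [0.1, -0.5, -0.9]
width: 54.0
grasp_force: 42.6
```

Request:
apply_moves:
  targets:
    - [0,0,0.15,0,0,0]
    - [0,0,0.2,0,0,0]
    - [0,0,0.15,0,0,0]
    - [0,0,0.12,0,0,0]
    - [0,0,0.08,0,0,0]
    - [0,0,0.05,0,0,0]
    - [0,0,0.025,0,0,0]
    - [0,0,0,0,0,0]
    - [0,0,0,0,0,0]

```text
t: 32.7
tool_pos: [458.5, 84.5, 119.0]
ee_rot: [0.0, 0.194, 0.981, 0.0]
wrist_force: [-1.8, -1.3, 2.5]
width: 54.7
grasp_force: 43.0
```

Contact. Release, rise, and look.

Request:
apply_moves:
  targets:
    - [0,0,0.015,0,0,0]
    - [0,0,0,0,0,0]
    - [0,0,0,0,0,0]
    - [0,0,0,0,0,0]
  jaw: 60

```text
t: 33.03
tool_pos: [458.1, 84.5, 117.8]
ee_rot: [0.0, 0.194, 0.981, 0.0]
wrist_force: [0.6, 0.2, 0.5]
width: 59.8
grasp_force: 0.0
```

Request:
apply_moves:
  targets:
    - [0,0,0,0,0,0]
    - [0,0,0,0,0,0]
    - [0,0,0,0,0,0]
    - [0,0,0,0,0,0]
    - [0,0,0,0,0,0]
    - [0,0,0,0,0,0]
  jaw: 85

```text
t: 33.53
tool_pos: [458.1, 84.5, 117.8]
ee_rot: [-0.0, 0.194, 0.981, -0.0]
wrist_force: [0.1, -1.0, 0.2]
width: 84.8
grasp_force: 0.0
```

Request:
apply_moves:
  targets:
    - [0,0,-0.15,0,0,0]
    - [0,0,-0.3,0,0,0]
    - [0,0,-0.5,0,0,0]
    - [0,0,-0.6,0,0,0]
    - [0,0,-0.7,0,0,0]
    - [0,0,-0.7,0,0,0]
    - [0,0,-0.6,0,0,0]
    - [0,0,-0.5,0,0,0]
    - [0,0,-0.3,0,0,0]
    - [0,0,-0.15,0,0,0]

```text
t: 34.37
tool_pos: [459.0, 84.5, 301.0]
ee_rot: [0.002, 0.194, 0.981, 0.001]
wrist_force: [-0.1, 0.4, -0.4]
width: 84.8
grasp_force: 0.0
```

Request:
apply_moves:
  targets:
    - [0.3,-0.3,0,0,0,0]
    - [0.5,-0.5,0,0,0,0]
    - [0.6,-0.6,0,0,0,0]
    - [0.6,-0.6,0,0,0,0]
    - [0.5,-0.5,0,0,0,0]
    - [0.2,-0.2,0,0,0,0]
    - [0,0,0,0,0,0]
    - [0,0,0,0,0,0]
    - [0,0,0,0,0,0]
    - [0,0,0,0,0,0]

```text
t: 35.2
tool_pos: [317.6, 25.9, 297.5]
ee_rot: [-0.0, 0.193, 0.981, 0.0]
wrist_force: [0.4, 0.0, -0.1]
width: 85.4
grasp_force: 0.0
```

```bash
python3 - <<'E'
from h import *
from bench import *
plan(458.3,84.3,250)
c=capture("top"); cv2.imwrite("pics/t9.png",cv2.resize(c["frame"][130:270,180:440],None,fx=3,fy=3,interpolation=cv2.INTER_CUBIC))
s,C,ind,n=rotor(c,.4524); print(s,C.tolist(),ind,n)
for p in C: print(top_of(c,*p,118))
print("seven",top_of(c,427.8,-178.4))
E
```

```text
t 35.2 pos [317.6  25.9 297.5] wid 85.4 grip 0.0 F [ 0.4  0.  -0.1] tilt 0.05 
 total units [-2.7    2.686  1.185] norm 3.99
[5.34816866e+02 1.21402285e+02 4.51473952e-01] [[611.3, 158.5], [497.7, 197.9], [458.3, 84.3], [571.9, 44.9]] [array([610.9, 158.1]), array([497.7, 198.2]), array([458.2,  84.4]), array([572.5,  44.8])] [103, 108, 115, 95]
[610.2 159.2  28.4 610.4 158.9 117.9 217. ]
[496.  198.4  28.1 495.9 198.  117.7 205. ]
[458.3  84.5  28.1 458.8  85.2 117.6 224. ]
[572.4  45.2  28.3 571.5  45.  118.  190. ]
seven [ 427.3 -179.    28.6  427.4 -178.3   95.8  227. ]
```

View pics/t9.png

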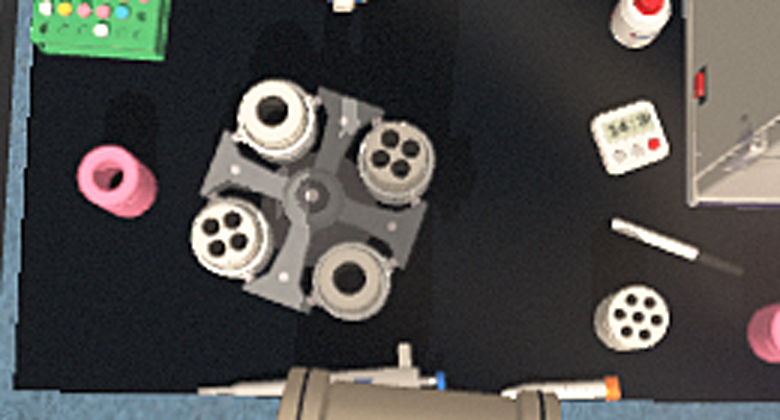

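In the crop, singles sit opposite each other at (275,110) and (350,280), and fours at (398,158) and (228,235). All tops read about 118 mm and are centred within 2 mm. The seven-bore insert is unmoved at (635,318).

```bash
python3 -c "
from bench import *
print(sign_off())"
```

```text
the job is handed in; nothing more can be done
None
```

I handed the job in with all four inserts seated at the bottom of their buckets, the singles facing each other and the fours facing each other, the seven-bore insert left where it stood, and about 35 s used; the hand-in returned no verdict.

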